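# Seat the saw's stock-support board and turn its button over it

### The arm

A 6-joint arm with a two-finger parallel gripper is mounted at the origin on a cart in front of the work surface, level with it; the furniture and walls round the work are solid. World frame = base frame: x ahead of the robot, y to its left, z up, the work surface at z = 0. Lengths are in m, angles in rad, forces in N, time in s.
With the tool pointing down it reaches from about 0.375 to 0.9 m from the base axis. Payload 3.1 kg.
Tool frame: the origin (TCP) lies at the very end of the fingers, on their centre line; the grasp point (between the pads) lies 19 mm behind it (grip_depth is the distance from the TCP to the grasp point, in m); z points along the fingers, y is the line along which they close (so a half turn about z gives the same grasp; the last joint's range is limited). The gripper opens to 85 mm and grips with 20 to 120 N. Pads are 22 mm wide; open, the fingers measure 114 mm over their backs; the gripper's body (76 mm by 85 mm) begins 54 mm behind the grasp point. The pads swing forward as they close: fully open they stand 13 mm farther back than shut.
Start: joints at [-1.526, 0.527, 1.433, -0, 1.181, -0.178], TCP at [0.138, -0.61, 0.231] pointing down, gripper open.
Joint ranges: [-3.08, 3.08], [-0.75, 2.2], [0.22, 2.44], [-1.43, 4.57], [0, 2.65], [-2.85, 2.85]. Speed limits (rad/s): [2.79, 2.79, 3.14, 3.14, 3.14, 3.14].

### API

Orientations are given as a unit quaternion [x, y, z, w].
In Python, from station import * gives the robot as it stands.
- The arm moves only by the tool apply_moves, never from a script. Its argument "plan" is a list of rows, each a list of 7 numbers: the shift along the tool's x, y, z in m, then the turn, a rotation vector about the tool's x, y, z in rad, then the gripper command: -1 is fully open, 1 is shut, values between are in proportion. In form: [[dx, dy, dz, wx, wy, wz, jaw], ...]. A call has 1 to 8 rows; each row shifts and turns the commanded pose from where the row before left it, along the tool's axes as they then stand; what a row does not reach is not made up. A row lasts 1/8 s, in which the tool goes at most 62.5 mm and 10.7 degrees, less where a joint would pass 70% of its speed; a pose out of reach is approached as far as the arm can. A call is refused whole if a number of a shift passes 0.0625 or a number of a turn 0.188, either way. A call with a gripper value outside its range is refused whole. The fingers move at their own pace and stop on an object; "force" is the grip in N (left out, the last holds). Time passes only in rows, so rows that do not move let the fingers close. It gives the time, the measured TCP pose, the force, the opening and the grip force at its end, in the units of the state.
- sense(): the state, without advancing time (a new reading comes with each control period).
- snapshot(name): name is "side" or "top"; returns the picture (480x640x3 uint8, red, green, blue); there is no depth.
- calibration(name): a dict with "camera_matrix" (3x3 intrinsics, pixels), "k1" (the pictures are not rectified: a ray, as slopes to the right and down, at radius r is drawn at 1 + k1 r^2 times it, then the intrinsics apply), "R" (3x3) and "t" (3): a world point X has camera coordinates R X + t. Camera axes: x right, y down, z forward; pixel columns grow to the right and rows downward; lengths in m; the calibration is good to about 2 mm. A picture is of the moment at which its call begins. calibration takes no time and is no camera call.
- sign_off(): hands the job in; it is judged then, once.
The state is a dict: "t": time; "q": joint angles; "qd": joint speeds; "tau": joint torques, N m; "tcp_pos": TCP position; "tool_rot": TCP orientation; "force": force on the tool from outside, world axes, zero at the start; "ft_torque": the same for the moment, N m; "finger_gap": opening from 0.0 (shut) to 1.0 (fully open); "gripper_force": force on a finger pad.
Only numpy, scipy, OpenCV 4.12 (cv2) and the standard library are available. Lean on these libraries where they do the work, as an engineer would, in place of code of your own. Each camera call takes 0.05 s, during which the arm holds its last target. There are 200 camera calls.

### The job

Beside the saw, push the loose plywood board along its two rails, away from the robot, until it drops into the locating notches and lies flat, level with the side strips. Then push the steel turn-button round until it lies straight across the top of the board, and move clear. All of it is pushing with the fingertips: never lift the board off its rails, and leave the tape roll, the tin and the pipe stub standing where they are.

Things in the scene. Friction and masses are not known exactly. Their poses are not given: they have to be found in the camera images.
- support_rails: Fixed support, two parallel rails 290 mm long. Origin on the bench at its middle; x runs along the rails the way the board must be pushed (within 0.6 rad of straight ahead of the robot), y left, z up. Aluminium running surfaces 45 mm above the bench at y = +-58 to +-77 mm; outside them dark side strips, y = +-77 to +-103 mm, top at z = 60 mm. Open between the rails but for cross ties 10 mm high.
- board_home (a point): Where the board's origin lies when it is home: x = 45, y = 0, z = 35.5 mm in the rails' frame (play +-2.5 mm along x). The running surfaces have two pairs of notches, 19 mm long and 11 mm deep, at 60 mm before and behind this point, with upright walls that stop the board once it has dropped in.
- support_board: Loose plywood board, 160 mm long (its x, along the rails), 150 mm wide, 15 mm thick, 0.25 to 0.5 kg, with two cross cleats below (14 mm along x, 9.5 mm high, at x = +-60 mm). Origin at its middle, level with the cleats' underside; top 24 mm above it. It starts riding on its cleats (origin 45 mm above the bench), 50 to 92 mm short of home; home is 9.5 mm lower, top level with the side strips.
- board_rear (a point): Middle of the board's rear edge, the edge to push, half-way up its 15 mm thickness (80 mm behind the board's origin and 16.5 mm above it).
- button_pivot (a point): Pivot of the turn-button on the left side strip, x = 30, y = 90 mm in the rails' frame, half-way up the button (73.5 mm above the bench; the button spans 62.5 to 84.5 mm). The button is a steel bar 20 mm wide and 22 mm high; its free end is 60 mm from the pivot, its other end 8 mm.
- turn_button (a joint): Angle of the turn-button (rad), growing anticlockwise from above: 0 = along the rail, free end toward the rails' -x; negative = free end swung outward (starts between -0.6 and 0); 1.57 = straight across the board, free end toward the rails' -y, at its stop. Light friction (1 N at the free end), stays where left. It clears the board's top only once the board is home.
- tape_roll: Roll of black tape lying flat, 66 mm across, 19 mm high, left of the support. Origin at the centre of its underside. Leave alone.
- screw_tin: Tin standing right of the support, 58 mm across, 72 mm high. Origin at the centre of its underside. Leave alone.
- pipe_stub: Copper pipe stub standing right of the support, 22 mm across, 85 mm high. Origin at the centre of its underside. Leave alone.
Not all that is in view belongs to the job. Of the things like the support_board, leave any that is green; of the rest the larger one is meant.

How it is judged:
By the outcome, as a careful person would: the job done as asked, in the order asked, and still so for the second after the job is handed in, with the robot touching nothing.
It also fails if it takes over 50 s, if anything falls off the work surface, if the arm or the gripper's body presses on something with over 40 N, if the wrist force passes 120 N, or if a joint passes its speed limit or range.

## Working session

There is one attempt and no reset: what is moved stays moved. The work goes in short steps, Python scripts to look and compute and a tool call to move; the robot and the scene stay as the last step left them, time stands still between calls to the robot, and variables do not carry over. Pictures are saved under pics/ and viewed, at most 10 in all, crops included, and the job is handed in when it is done.

Besides the shell and the picture viewer there is one more tool, called after ">>>" by a JSON object that holds its "api" and its "payload". apply_moves: Moves the arm, as the interface text tells. Its arguments: {"type":"object","properties":{"plan":{"type":"array"},"force":{"type":"number"}},"required":["plan"]}

```bash
mkdir -p pics; ls; cat > h.py <<'E'
import numpy as np, cv2
from station import *
def save(n,f):
    im=snapshot(n); cv2.imwrite(f,cv2.cvtColor(im,cv2.COLOR_RGB2BGR)); return im
def ray(n,px):
    c=calibration(n);K=np.array(c["camera_matrix"]);k=c["k1"];R=np.array(c["R"]);t=np.array(c["t"])
    d=np.linalg.inv(K)@np.array([px[0],px[1],1.]);d=d[:2];u=d.copy()
    for _ in range(20): u=d/(1+k*(u@u))
    return -R.T@t, R.T@np.array([u[0],u[1],1.])
def onz(n,px,z):
    o,d=ray(n,px); return (o+d*(z-o[2])/d[2]).round(4)
def proj(n,X):
    c=calibration(n);K=np.array(c["camera_matrix"]);p=np.array(c["R"])@np.array(X)+np.array(c["t"]);u=p[:2]/p[2]
    u=u*(1+c["k1"]*(u@u)); return (K@np.array([u[0],u[1],1]))[:2].round(1)
E
python3 - <<'E'
from h import *
save("top","pics/t0.png");save("side","pics/s0.png")
s=sense();print(s["t"],s["tcp_pos"],s["tool_rot"],s["finger_gap"])
for n in("top","side"):print(n,ray(n,(320,240)))
E
```

```text
pics
0.1 [ 0.13810471 -0.60887306  0.23040689] [ 9.93800674e-01  1.11171980e-01  5.68053115e-05 -1.00357940e-03] 0.9984404941082827
top (array([ 0.4791381 , -0.26167133,  1.14259026]), array([ 0.1102726 ,  0.00898159, -0.99391986]))
side (array([ 0.41877649, -1.21010575,  0.73800283]), array([ 0.15772862,  0.79754045, -0.5824121 ]))
```

View pics/t0.png

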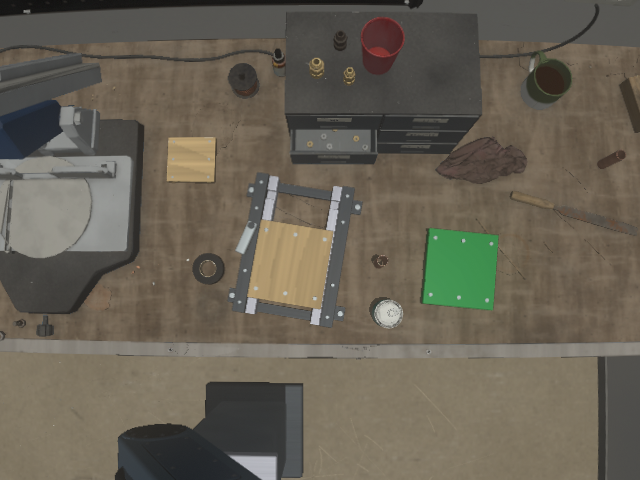

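View pics/s0.png

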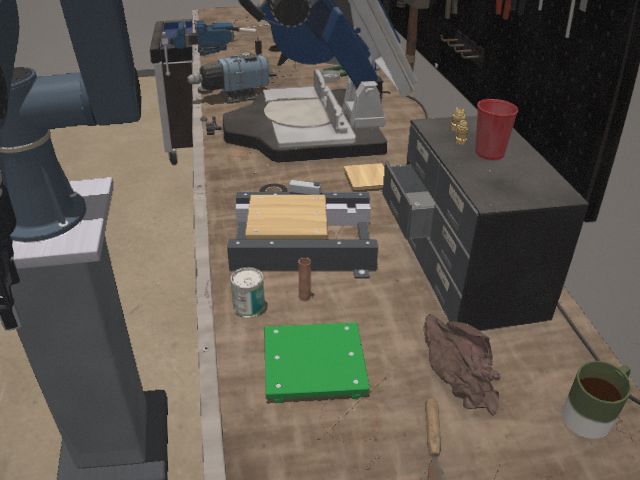

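The top view shows the plywood board on the rails at about (292,265). The button is at (245,237), with its free end outward. The tape roll is at (208,268), the tin at (388,313) and the pipe at (381,261). The decoys are the green board at (460,268) and the small plywood piece at (191,160).

```bash
python3 - <<'E'
from h import *
im=cv2.imread("pics/t0.png");hsv=cv2.cvtColor(im,cv2.COLOR_BGR2HSV)
roi=np.zeros(im.shape[:2],np.uint8);roi[165:335,222:370]=255
def big(m):
    c,_=cv2.findContours(m,cv2.RETR_EXTERNAL,cv2.CHAIN_APPROX_NONE);return sorted(c,key=cv2.contourArea)[::-1]
m=cv2.inRange(hsv,(10,60,140),(30,200,255))&roi
m=cv2.morphologyEx(m,cv2.MORPH_OPEN,np.ones((5,5)))
c=big(m)[0];b=cv2.boxPoints(cv2.minAreaRect(c))
w=np.array([onz("top",p,.069) for p in b]);print("board",b.round(1).tolist(),w.tolist(),w.mean(0),[np.linalg.norm(w[i]-w[i-1]).round(4) for i in range(4)])
# dark strips, incl end pieces
m=cv2.inRange(hsv,(0,0,20),(180,90,85))&roi
m=cv2.morphologyEx(m,cv2.MORPH_OPEN,np.ones((3,3)))
for c in big(m)[:4]:
    b=cv2.boxPoints(cv2.minAreaRect(c));w=np.array([onz("top",p,.06) for p in b])
    print("dark",cv2.contourArea(c),b.round(0).tolist(),w.tolist(),[np.linalg.norm(w[i]-w[i-1]).round(4) for i in range(4)])
m=cv2.inRange(hsv,(0,0,140),(180,50,255))&roi
for c in big(m)[:4]:
    b=cv2.boxPoints(cv2.minAreaRect(c));w=np.array([onz("top",p,.0845) for p in b])
    print("silver",cv2.contourArea(c),b.round(1).tolist(),w.tolist())
crop=cv2.resize(im[165:335,195:410],None,fx=3.5,fy=3.5,interpolation=cv2.INTER_CUBIC);cv2.imwrite("pics/t0c.png",crop)
E
```

```text
board [[246.8000030517578, 296.5], [259.70001220703125, 218.60000610351562], [332.8999938964844, 230.8000030517578], [319.8999938964844, 308.6000061035156]] [[0.484, -0.1056, 0.069], [0.6416, -0.1294, 0.069], [0.617, -0.2779, 0.069], [0.4605, -0.2523, 0.069]] [ 0.550775 -0.1913    0.069   ] [np.float64(0.1486), np.float64(0.1594), np.float64(0.1505), np.float64(0.1586)]
dark 477.5 [[242.0, 218.0], [251.0, 171.0], [270.0, 174.0], [261.0, 222.0]] [[0.6438, -0.0917, 0.06], [0.7433, -0.1094, 0.06], [0.7353, -0.1487, 0.06], [0.636, -0.1306, 0.06]] [np.float64(0.0397), np.float64(0.1011), np.float64(0.0401), np.float64(0.1009)]
dark 251.0 [[277.0, 192.0], [278.0, 183.0], [332.0, 187.0], [331.0, 196.0]] [[0.6984, -0.1627, 0.06], [0.7177, -0.164, 0.06], [0.7086, -0.2752, 0.06], [0.6894, -0.2737, 0.06]] [np.float64(0.1114), np.float64(0.0193), np.float64(0.1116), np.float64(0.0193)]
dark 198.5 [[338.0, 211.0], [341.0, 186.0], [354.0, 188.0], [351.0, 213.0]] [[0.6582, -0.2888, 0.06], [0.7104, -0.294, 0.06], [0.7077, -0.321, 0.06], [0.6555, -0.3157, 0.06]] [np.float64(0.027), np.float64(0.0525)
[... 702 characters left out ...]
99938964844, 220.60000610351562]] [[0.639, -0.1341, 0.0845], [0.6976, -0.1452, 0.0845], [0.6938, -0.163, 0.0845], [0.6353, -0.1518, 0.0845]]
silver 198.5 [[235.10000610351562, 250.1999969482422], [248.10000610351562, 220.89999389648438], [255.89999389648438, 224.39999389648438], [242.89999389648438, 253.60000610351562]] [[0.5757, -0.0831, 0.0845], [0.6345, -0.1081, 0.0845], [0.6275, -0.1239, 0.0845], [0.5688, -0.0989, 0.0845]]
silver 126.5 [[244.60000610351562, 311.8999938964844], [247.6999969482422, 296.5], [256.8999938964844, 298.3999938964844], [253.8000030517578, 313.79998779296875]] [[0.4535, -0.104, 0.0845], [0.4838, -0.1097, 0.0845], [0.4803, -0.1281, 0.0845], [0.45, -0.1224, 0.0845]]
```

View pics/t0c.png

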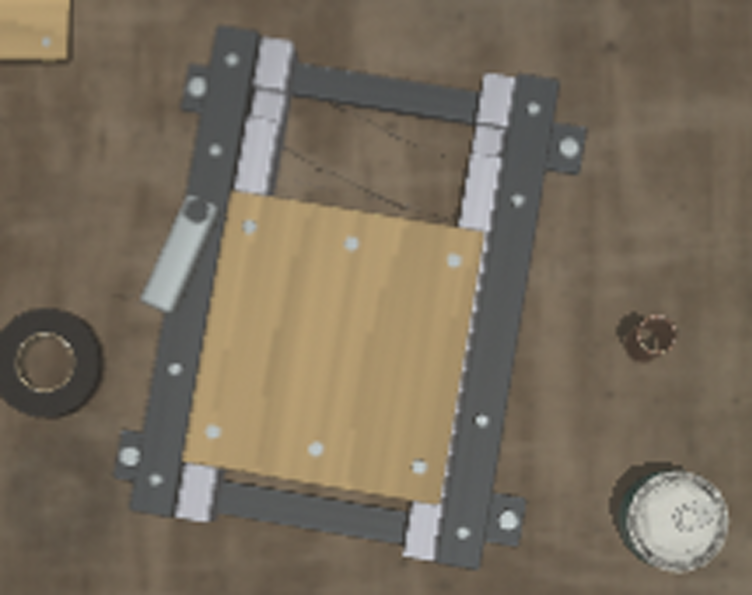

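The crop shows the strips' outer corners at about (217,27), (557,78), (479,568) and (131,510). The far notches are at (268,104) and (488,139). The button pivot is at (197,208), with its free end at (158,303).

```bash
python3 - <<'E'
from h import *
P=lambda x,y,z:onz("top",(195+(x+.5)/3.5-.5,165+(y+.5)/3.5-.5),z)
C=np.array([P(217,27,.06),P(557,78,.06),P(479,568,.06),P(131,510,.06)])
print(C.tolist(),[np.linalg.norm(C[i]-C[i-1]).round(4) for i in range(4)])
o=C.mean(0)[:2];yv=C[0]+C[3]-C[1]-C[2];xv=C[0]+C[1]-C[2]-C[3]
yaw=np.mean([np.arctan2(xv[1],xv[0]),np.arctan2(-yv[0],yv[1])]);print("rails",o,np.arctan2(xv[1],xv[0]),np.arctan2(-yv[0],yv[1]))
R=np.array([[np.cos(yaw),-np.sin(yaw)],[np.sin(yaw),np.cos(yaw)]])
L=lambda p:(R.T@(np.array(p)[:2]-o)).round(4)
print("board",L([.550775,-.1913]),"pivot",L(P(197,208,.0845)),"pivot tip",L(P(158,303,.0845)))
print("notch",L(P(268,104,.045)),L(P(488,139,.045)))
print("tape",L(P(45,362,.019)),"tin",L(P(676,522,.072)),"pipe",L(P(655,334,.085)))
for n,p in dict(home=(.045,0),pivot=(.03,.09)).items(): print(n,o+R@np.array(p))
pt=L(P(158,303,.0845))-np.array([.03,.09]);print("ang",np.arctan2(-pt[1],-pt[0]),np.linalg.norm(pt))
E
```

```text
[[0.7398, -0.1202, 0.06], [0.7093, -0.3209, 0.06], [0.4239, -0.2756, 0.06], [0.4558, -0.0749, 0.06]] [np.float64(0.2876), np.float64(0.203), np.float64(0.289), np.float64(0.2032)]
rails [ 0.5822 -0.1979] -0.1577920949873963 -0.15422147757725463
board [-0.0321  0.0016] pivot [0.0324 0.0902] pivot tip [-0.0249  0.1028]
notch [0.1053 0.0655] [ 0.105  -0.0673]
tape [-0.0669  0.1758] tin [-0.1004 -0.2075] pipe [ 0.0025 -0.1785]
home [ 0.6266535  -0.20489186]
pivot [ 0.62581939 -0.11365424]
ang -0.229059181925495 0.05637242233574853
```

Sizes check out: outline 288 x 203 mm, and pivot and notch positions within 2.5 mm. The board is about 77 mm short of home, within the given range. I'll turn, shut the fingers and move behind the board's rear edge.

>>> {"api": "apply_moves", "payload": {"plan": [[0,0,0,0,0,0.187,1],[0,0,0,0,0,0.187,1],[0.024,-0.0476,0,0,0,0,1],[0.024,-0.0476,0,0,0,0,1],[0.024,-0.0476,0,0,0,0,1],[0.024,-0.0476,0,0,0,0,1],[0.024,-0.0476,0,0,0,0,1],[0.024,-0.0476,0,0,0,0,1]], "force": 40}}

```text
t: 1.1
tcp_pos: [0.3242, -0.3472, 0.2311]
tool_rot: [0.997, -0.076, -0.0, -0.0]
force: [1.2, 0.0, 0.3]
finger_gap: 0.004
gripper_force: 0.0
```

>>> {"api": "apply_moves", "payload": {"plan": [[0.024,-0.0476,0,0,0,0,1],[0.024,-0.0476,0,0,0,0,1],[0.024,-0.0476,0,0,0,0,1],[0.024,-0.0476,0,0,0,0,1],[0,0,0,0,0,0,1],[0,0,0,0,0,0,1]]}}

```text
t: 1.85
tcp_pos: [0.4468, -0.1751, 0.2311]
tool_rot: [0.997, -0.075, -0.0, 0.0]
force: [0.4, -0.5, -0.2]
finger_gap: -0.001
gripper_force: 0.0
```

```bash
cat >> h.py <<'E'
o=np.array([.5822,-.1979]);yaw=-.156
Rr=np.array([[np.cos(yaw),-np.sin(yaw)],[np.sin(yaw),np.cos(yaw)]])
L=lambda p:(Rr.T@(np.array(p)[:2]-o)).round(4)
def st():
    from scipy.spatial.transform import Rotation as Q
    s=sense();M=Q.from_quat(s["tool_rot"]).as_matrix()
    print("t",s["t"],"rails xy",L(s["tcp_pos"]),"z",s["tcp_pos"][2].round(4),"yaw",np.arctan2(M[1,0],M[0,0]).round(4),"zaxis",M[:,2].round(3),"F",(Rr.T@s["force"][:2]).round(1),s["force"][2].round(1),"gap",s["finger_gap"],"q",np.round(s["q"],2))
E
python3 -c "from h import *;st()"
```

```text
t 1.85 rails xy [-0.1373  0.0015] z 0.2311 yaw -0.1502 zaxis [-0.001 -0.    -1.   ] F [ 0.5 -0.5] -0.2 gap -0.0007571600993115012 q [-0.61  0.33  1.79 -0.    1.02  1.11]
```

>>> {"api": "apply_moves", "payload": {"plan": [[-0.005,0,0.045,0,0,0.006,1],[0,0,0.045,0,0,0,1],[0,0,0.045,0,0,0,1],[0,0,0.035,0,0,0,1],[0,0,0.012,0,0,0,1],[0,0,0,0,0,0,1]]}}

```text
t: 2.6
tcp_pos: [0.4416, -0.1752, 0.049]
tool_rot: [0.997, -0.079, -0.001, -0.0]
force: [0.6, -0.2, 0.2]
finger_gap: 0.002
gripper_force: 0.0
```

>>> {"api": "apply_moves", "payload": {"plan": [[0.008,0,0,0,0,0,1],[0.008,0,0,0,0,0,1],[0.008,0,0,0,0,0,1],[0.008,0,0,0,0,0,1],[0.008,0,0,0,0,0,1],[0,0,0,0,0,0,1]]}}

```text
t: 3.35
tcp_pos: [0.4832, -0.1812, 0.0494]
tool_rot: [0.997, -0.078, 0.001, 0.001]
force: [-0.4, 0.3, 0.6]
finger_gap: -0.003
gripper_force: 0.0
```

```bash
python3 -c "
from h import *;st();im=save('top','pics/t1.png');a=cv2.imread('pics/t1.png');b=save('side','pics/s1.png');b=cv2.imread('pics/s1.png')
cv2.imwrite('pics/c1.png',np.vstack([cv2.resize(a[165:335,195:410],(378,299)),cv2.resize(b[170:300,200:400],(378,246))]))"
```

```text
t 3.35 rails xy [-0.1004  0.0012] z 0.0494 yaw -0.157 zaxis [ 0.003 -0.001 -1.   ] F [-0.4  0.3] 0.6 gap -0.0030110655212522413 q [-0.58  0.68  1.84  0.    0.61  1.15]
```

View pics/c1.png

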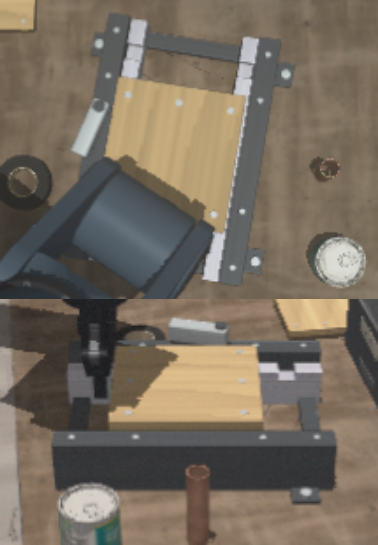

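The fingers are at the rear edge, and the board has moved about 22 mm and is still square. I'll keep pushing and slow down near home.

>>> {"api": "apply_moves", "payload": {"plan": [[0.007,0,0,0,0,0,1],[0.007,0,0,0,0,0,1],[0.007,0,0,0,0,0,1],[0.007,0,0,0,0,0,1],[0.007,0,0,0,0,0,1],[0.007,0,0,0,0,0,1],[0.004,0,0,0,0,0,1],[0.003,0,0,0,0,0,1]]}}

```text
t: 4.45
tcp_pos: [0.5301, -0.1882, 0.0494]
tool_rot: [0.997, -0.078, -0.0, -0.0]
force: [-1.6, 0.2, 0.5]
finger_gap: -0.0
gripper_force: 1.0
```

>>> {"api": "apply_moves", "payload": {"plan": [[0.002,0,0,0,0,0,1],[0.002,0,0,0,0,0,1],[0,0,0,0,0,0,1]]}}

```text
t: 4.82
tcp_pos: [0.5349, -0.1893, 0.0495]
tool_rot: [0.997, -0.079, 0.001, 0.0]
force: [-1.1, 0.3, -0.4]
finger_gap: -0.001
gripper_force: 0.3
```

```bash
python3 -c "
from h import *;st();save('side','pics/s2.png');b=cv2.imread('pics/s2.png')
cv2.imwrite('pics/c2.png',cv2.resize(b[160:300,190:400],None,fx=3.5,fy=3.5,interpolation=cv2.INTER_CUBIC))"
```

```text
t 4.825 rails xy [-0.0481  0.0011] z 0.0495 yaw -0.1574 zaxis [ 0.002 -0.001 -1.   ] F [-1.1  0.2] -0.4 gap -0.0008970781239847165 q [-0.54  0.72  1.71  0.    0.71  1.19]
```

View pics/c2.png

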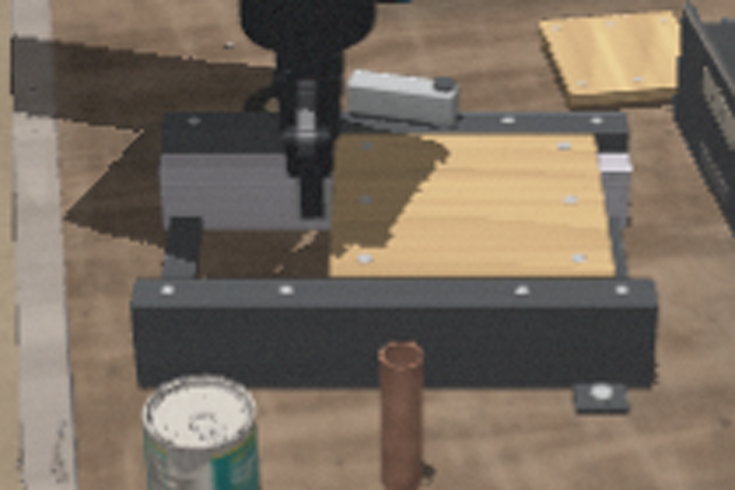

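The board is close to home, with its rear edge at about (330,205). I'll nudge it against the notch walls and check the force.

>>> {"api": "apply_moves", "payload": {"plan": [[0.002,0,0,0,0,0,1],[0.002,0,0,0,0,0,1],[0.001,0,0,0,0,0,1],[0,0,0,0,0,0,1]]}}

```text
t: 5.38
tcp_pos: [0.5389, -0.1896, 0.0493]
tool_rot: [0.997, -0.078, -0.0, -0.0]
force: [-2.4, -0.1, 1.9]
finger_gap: -0.004
gripper_force: 1.1
```

```bash
python3 -c "
from h import *;st();im=save('side','pics/s3.png')
for nm,bx,z in(('home',.045,.0595),('ride',.042,.069),('past',.05,.069)):
  print(nm,[proj('side',[*(o+Rr@np.array(p)),z]).tolist() for p in((bx+.08,.075),(bx+.08,-.075),(bx-.08,-.075))])
b=cv2.imread('pics/s3.png');hsv=cv2.cvtColor(b,cv2.COLOR_BGR2HSV)
m=cv2.inRange(hsv,(10,60,100),(30,200,255));m[:,:200]=0;m[:190]=0;m[260:]=0;m[:,380:]=0
m=cv2.morphologyEx(m,cv2.MORPH_OPEN,np.ones((3,3)))
c=max(cv2.findContours(m,0,1)[0],key=cv2.contourArea);print(cv2.approxPolyDP(c,2.5,True)[:,0].tolist())
print('old strip px', [proj('side',[*(o+Rr@np.array(p)),.06]).tolist() for p in((.145,-.103),(-.145,-.103))])"
```

```text
t 5.375 rails xy [-0.044   0.0015] z 0.0493 yaw -0.1571 zaxis [-0.  0. -1.] F [-2.3 -0.5] 1.9 gap -0.004207637391008006 q [-0.53  0.72  1.7   0.    0.72  1.19]
home [[360.6, 198.2], [367.1, 238.7], [285.0, 239.0]]
ride [[359.5, 194.5], [365.8, 234.7], [283.3, 235.0]]
past [[363.2, 194.5], [369.9, 234.7], [287.5, 234.9]]
[[289, 199], [287, 223], [292, 224], [287, 225], [286, 238], [367, 238], [361, 198], [299, 199], [297, 203]]
old strip px [[378.8, 246.9], [227.1, 247.5]]
```

The board's top corners in the picture are within 1 px of the home prediction (361,198; 367,238), so it has dropped in. Next I'll back off, rise and go round to the outside of the button.

>>> {"api": "apply_moves", "payload": {"plan": [[-0.02,0,0,0,0,0,1],[0,0,-0.05,0,0,0,1],[0,0,-0.03,0,0,0,1],[0.0147,-0.0495,0,0,0,0,1],[0.0147,-0.0495,0,0,0,0,1],[0.0147,-0.0495,0,0,0,0,1],[0,0,0,0,0,0,1],[0,0,0,0,0,0,1]]}}

```text
t: 6.42
tcp_pos: [0.5863, -0.047, 0.1293]
tool_rot: [0.997, -0.078, 0.0, 0.0]
force: [-0.0, -0.9, -0.3]
finger_gap: -0.002
gripper_force: 0.0
```

>>> {"api": "apply_moves", "payload": {"plan": [[0,0,0.04,0,0,0,1],[0,0,0.021,0,0,0,1],[0,0,0,0,0,0,1]]}}

```text
t: 6.8
tcp_pos: [0.5844, -0.0481, 0.0667]
tool_rot: [0.997, -0.08, -0.002, -0.0]
force: [0.6, 0.3, 0.7]
finger_gap: 0.001
gripper_force: 0.0
```

```bash
python3 -c "
from h import *;st();save('top','pics/t4.png');a=cv2.imread('pics/t4.png');save('side','pics/s4.png');b=cv2.imread('pics/s4.png')
cv2.imwrite('pics/c4.png',np.vstack([cv2.resize(a[165:335,195:410],(430,340)),cv2.resize(b[170:290,200:400],(430,258))]))"
```

```text
t 6.8 rails xy [-0.0211  0.1483] z 0.0667 yaw -0.1596 zaxis [-0.004  0.001 -1.   ] F [0.6 0.4] 0.7 gap 0.0008844659150086503 q [-0.27  0.71  1.65 -0.    0.79  1.46]
```

View pics/c4.png

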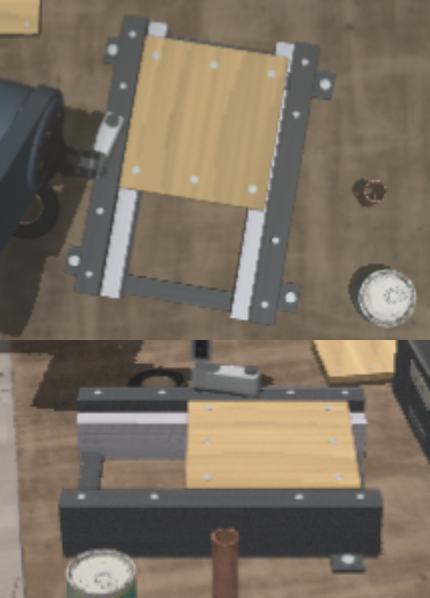

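Seen from above, the board is square and home, and the fingers stand just outside the button. Now I'll sweep the button along its arc.

>>> {"api": "apply_moves", "payload": {"plan": [[0.003,0.02,0,0,0,0,1],[-0.002,0.012,0,0,0,0,1],[-0.007,0.019,0,0,0,0,1],[-0.001,0.012,0,0,0,0,1],[0.003,0.011,0,0,0,0,1],[0.006,0.011,0,0,0,0,1],[0.007,0.01,0,0,0,0,1],[0,0,0,0,0,0,1]]}}

```text
t: 7.9
tcp_pos: [0.5811, -0.1434, 0.0683]
tool_rot: [0.997, -0.079, 0.001, 0.0]
force: [0.6, 0.2, 0.5]
finger_gap: 0.0
gripper_force: 0.0
```

>>> {"api": "apply_moves", "payload": {"plan": [[0.006,0.005,0,0,0,0,1],[0.006,0.005,0,0,0,0,1],[0.005,0.003,0,0,0,0,1],[0,0,0,0,0,0,1]]}}

```text
t: 8.4
tcp_pos: [0.5956, -0.1581, 0.0684]
tool_rot: [0.997, -0.079, 0.001, 0.0]
force: [0.5, -0.6, -0.1]
finger_gap: -0.0
gripper_force: 0.0
```

```bash
python3 -c "
from h import *;st();save('top','pics/t5.png');a=cv2.imread('pics/t5.png');save('side','pics/s5.png');b=cv2.imread('pics/s5.png')
cv2.imwrite('pics/c5.png',np.vstack([cv2.resize(a[165:335,195:410],(430,340)),cv2.resize(b[170:290,200:400],(430,258))]))"
```

```text
t 8.4 rails xy [0.007  0.0414] z 0.0684 yaw -0.1572 zaxis [ 0.001 -0.001 -1.   ] F [ 0.6 -0.5] -0.1 gap -0.0001506272242633205 q [-0.44  0.73  1.58 -0.    0.83  1.29]
```

View pics/c5.png

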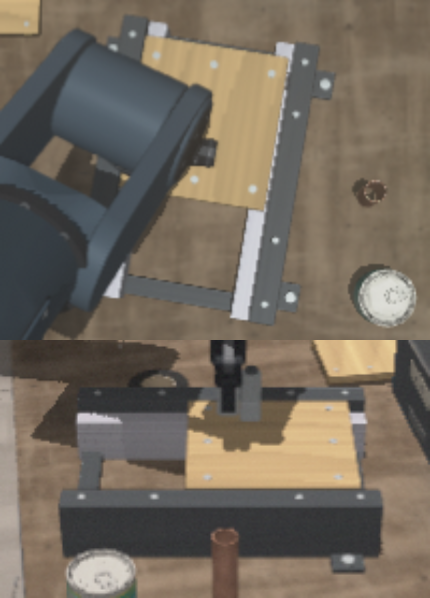

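The side view shows the button nearly across, with its end at about (252,395) just ahead of the fingers. I'll press it gently onto its stop.

>>> {"api": "apply_moves", "payload": {"plan": [[0.002,0,0,0,0,0,1],[0.0015,0,0,0,0,0,1],[0,0,0,0,0,0,1]]}}

```text
t: 8.88
tcp_pos: [0.5978, -0.1581, 0.0683]
tool_rot: [0.997, -0.078, -0.001, -0.0]
force: [-1.5, -0.7, 0.4]
finger_gap: -0.0
gripper_force: 0.9
```

```bash
python3 -c "from h import *;st()"
```

```text
t 8.875 rails xy [0.0092 0.0418] z 0.0683 yaw -0.1571 zaxis [-0.001  0.    -1.   ] F [-1.3 -0.9] 0.4 gap -8.675849327278866e-05 q [-0.44  0.73  1.57 -0.    0.84  1.29]
```

>>> {"api": "apply_moves", "payload": {"plan": [[0.0015,0,0,0,0,0,1],[0.001,0,0,0,0,0,1],[0,0,0,0,0,0,1]]}}

```text
t: 9.25
tcp_pos: [0.5979, -0.158, 0.0682]
tool_rot: [0.997, -0.078, -0.003, -0.0]
force: [-7.5, -0.9, 5.1]
finger_gap: -0.005
gripper_force: 3.4
```

```bash
python3 -c "from h import *;st()"
```

```text
t 9.25 rails xy [0.0093 0.0419] z 0.0682 yaw -0.1566 zaxis [-0.006  0.001 -1.   ] F [-7.3 -2.1] 5.1 gap -0.004548058841835835 q [-0.44  0.73  1.57 -0.    0.85  1.29]
```

The button is on its stop: the force rose to 7 N with no further motion. Next I'll back off, rise and move away.

>>> {"api": "apply_moves", "payload": {"plan": [[-0.005,0,0,0,0,0,1],[-0.02,0,0,0,0,0,1],[0,0,-0.05,0,0,0,1],[0,0,-0.06,0,0,0,1],[0,0,-0.05,0,0,0,1],[-0.03,0.05,0,0,0,0,1],[-0.03,0.05,0,0,0,0,1],[-0.03,0.05,0,0,0,0,1]]}}

```text
t: 10.25
tcp_pos: [0.4635, -0.29, 0.2289]
tool_rot: [0.997, -0.078, 0.002, 0.001]
force: [0.0, -0.9, -0.1]
finger_gap: -0.001
gripper_force: 0.0
```

>>> {"api": "apply_moves", "payload": {"plan": [[-0.015,0.055,0,0,0,0,1],[-0.015,0.055,0,0,0,0,1],[-0.015,0.055,0,0,0,0,1],[-0.015,0.055,0,0,0,0,1],[0,0,0,0,0,0,1],[0,0,0,0,0,0,1]]}}

```text
t: 11.0
tcp_pos: [0.37, -0.4963, 0.228]
tool_rot: [0.997, -0.079, 0.0, -0.0]
force: [0.3, 0.3, 0.4]
finger_gap: 0.005
gripper_force: 0.0
```

```bash
python3 -c "
from h import *;st();save('top','pics/t6.png');a=cv2.imread('pics/t6.png');save('side','pics/s6.png');b=cv2.imread('pics/s6.png')
cv2.imwrite('pics/c6.png',np.vstack([cv2.resize(a[165:335,195:410],(430,340)),cv2.resize(b[170:290,200:400],(430,258))]))"
```

```text
t 11.0 rails xy [-0.1632 -0.3277] z 0.228 yaw -0.1579 zaxis [ 0.001  0.001 -1.   ] F [0.2 0.3] 0.4 gap 0.004898450207332826 q [-1.11  0.52  1.45  0.    1.17  0.62]
```

View pics/c6.png

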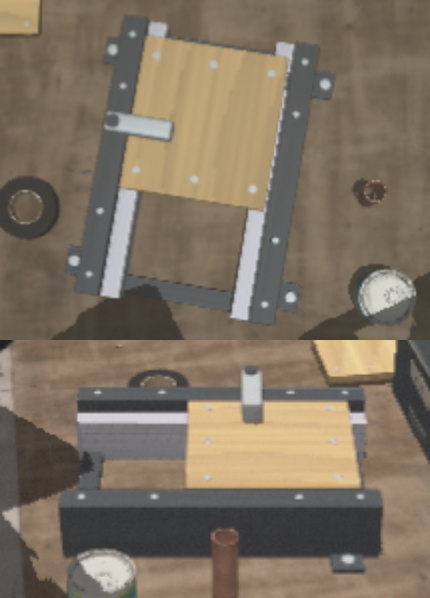

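The board lies flat at home, and the button lies straight across it from (112,120) to (172,130). The tape roll, tin and pipe are undisturbed, and the arm is clear.

```bash
python3 -c "from station import *;print(sign_off())"
```

```text
the job is handed in; nothing more can be done
None
```

The board is home in its notches and level with the side strips, the turn-button is against its stop straight across it, the arm is clear, and the job was handed in at about 11 s (verdict not shown).

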